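Wedge the lane gate shut

TASK

The catch is off the lane gate at the foot of the wheel track and its hinge spring stands it ajar. Slide the metal wedge, thin end first, under the free end of the gate from the front, push the gate fully shut with it, and tap it in until the gate is jammed tight, with firm hand pressure but without straining the hinges. Let go, then hook your fingers behind the gate's top edge and give it a gentle, steady tug towards the front to prove that it stays shut; leave it wedged, and the screwdriver, spanner and tape roll where they lie.

Things in the scene. Friction and masses are not known exactly. Their poses are not given: they have to be found in the camera images.
- wedge: Plain aluminium wedge, black rubber sole, 150 long, 40 wide, 4 mm thick at the thin end rising straight to 30 at the heel, about 0.26 kg. Origin: centre of the sole; x points to the thin end (75 mm off), z up. Grip it across the 40 mm width about 38 mm behind the origin, where it is 23 thick. The sole grips the plate (friction about 1), the slope slides more easily (about 0.5).
- wedge_tip (a point): Middle of the wedge's thin end, on the sole.
- dead_plate: Fixed stainless plate, 220 (x) by 330 (y), 5 mm thick, on the belt at the foot of the wheel track. Origin: centre of its underside; x points away from the robot through the gateway, y left, z up. Posts 30 mm square, 170 high, stand at y = +130 and -130 mm; between them hangs the gate, in the plane x = +30 mm when shut.
- wedge_spot (a point): Point on the plate's top face under the middle plane of the shut leaf, 43 mm in from its free end and 162 mm from the hinge axis: a good place for the wedge. Axes as dead_plate. The leaf's back is clear for closed fingers here: nothing stands within 45 mm behind its upper half.
- gate (a joint): Gate angle, rad: 0 shut against its stop, positive open, free right end towards the robot. A spring stands it 0.2 to 0.4 ajar. Pushing it shut with the wedge takes 5 to 12 N, sole drag included; once shut, the push climbs 2 to 4 N a mm. 13 to 17 N without pressing down jams it well: the leaf then bears on the wedge about as hard. Over 35 N strains the hinges. A slow tug of 5 to 8 N is enough.
- screwdriver: Screwdriver with orange handle, 184 mm long, lying in front on the left; not to be moved. Origin: under its middle.
- spanner: Open-ended spanner, 151 mm long, lying at the far right; not to be moved. Origin: under its middle.
- brown_tape: Roll of brown tape lying flat, 88 mm across, 48 mm high, right of the gate; not to be moved. Origin: centre of its underside.
- hinge_foot (a point): Point on the plate's top face under the gate's upright hinge axis. The leaf is a panel 14 mm thick, 105 high, reaching from 5 to 205 mm right of this axis when shut. Its lower edge clears the plate by 7 to 13 mm (hinge height differs each time and is not measured), so its top edge is 112 to 118 mm above the plate. The wedge first touches the lower edge 17 to 52 mm from its thin end.

How it is judged:
On the way, in this order (a step that is already met when the one before it is completed fails the run):
1. the gate is shut, the wedge is jammed tight under its free-end half from the front, and the fingers have let go of the wedge and do not touch the gate (value of joint gate below 0.025 rad and contact force between wedge and gate above 7 N and contact force between the fingers and wedge below 0.3 N and x of wedge_tip in the frame of wedge_spot above 0.005 m and y of wedge_tip in the frame of wedge_spot between -0.06 and 0.06 m and contact force between the fingers and gate below 0.3 N), for 0.2 s.
2. the fingers, behind the leaf, tug the gate with over 4 N towards the front and it stays shut (contact force between the fingers and gate above 4 N and x of the grasp point in the frame of wedge_spot above 0 m and value of joint gate below 0.035 rad and contact force between the fingers and wedge below 0.3 N), for 0.2 s.
At the end, for the whole second after the job is handed in: The gate stands shut to within 0.035 rad, held by the wedge, which lies flat at rest with its thin end past the leaf's middle plane by over 5 mm, within 60 mm of the wedge spot sideways, and bears on the leaf with more than 7 N; the robot touches nothing (value of joint gate below 0.035 rad and contact force between wedge and gate above 7 N and angle between wedge's own z axis and vertical below 0.08 rad and linear speed of wedge below 0.02 m/s and x of wedge_tip in the frame of wedge_spot above 0.005 m and y of wedge_tip in the frame of wedge_spot between -0.06 and 0.06 m).
It fails at once if the wedge is driven so hard that it strains the gate's hinges (contact force between wedge and gate above 35 N).
It fails at once if the screwdriver is moved by more than 30 mm (distance of screwdriver from where it was at the start of the episode above 0.03 m).
It fails at once if the spanner is moved by more than 30 mm (distance of spanner from where it was at the start of the episode above 0.03 m).
It fails at once if the roll of tape is moved by more than 30 mm (distance of brown_tape from where it was at the start of the episode above 0.03 m).
It also fails if it takes over 72 s, if anything falls off the work surface, if the arm or the gripper's body presses on something with over 40 N, if the wrist force passes 120 N, or if a joint passes its speed limit or range.

ROBOT

A 7-joint arm with a two-finger parallel gripper is mounted at the origin on a cart in front of the work surface, level with it; the furniture and walls round the work are solid. World frame = base frame: x ahead of the robot, y to its left, z up, the work surface at z = 0. Lengths are in m, angles in rad, forces in N, time in s.
With the tool pointing down it reaches from about 0.35 to 0.9 m from the base axis. Payload 19.9 kg.
Tool frame: the origin (TCP) lies midway between the tips of the shut fingers; the grasp point (between the pads) lies 19 mm behind it; z points along the fingers, y is the line along which they close (so a half turn about z gives the same grasp; the last joint's range is limited). The gripper opens to 94 mm and grips with 3 to 60 N. Pads are 16 mm wide; open, the fingers measure 119 mm over their backs; the gripper's body (75 mm by 177 mm) begins 78 mm behind the grasp point.
Start: joints at [-1.224, 0.417, -0.01, 1.614, 0.005, 1.111, -0.053], TCP at [0.237, 0.578, 0.205] pointing down, gripper open.
Joint ranges: [-2.81, 2.81], [-0.39, 2.02], [-1.27, 1.25], [0.06, 2.57], [-1.19, 4.33], [0.19, 2], [-2.82, 2.82]. Speed limits (rad/s): [1.89, 1.89, 2.39, 2.39, 3.01, 3.01, 3.01].

INTERFACE

Orientations are given as a unit quaternion [w, x, y, z].
In Python, from workcell import * gives the robot as it stands.
- The arm moves only by the tool step_arm, never from a script. Its argument "deltas" is a list of rows, each a list of 3 entries, a list of its own where there are three numbers: the opening, from -1 (shut) to 1 (fully open), then the shift along the world's x, y, z in units of 40 mm (1.0 is 40 mm), then the turn about the world's z in units of 6 degrees (1.0 is 6 degrees). A call has 1 to 12 rows; each row shifts and turns the commanded pose from where the row before left it; what a row does not reach is not made up. A row lasts 1/10 s, in which the tool goes at most 50 mm and 8.59 degrees, less where a joint would pass 70% of its speed; a pose out of reach is approached as far as the arm can. A call is refused whole if a number of a shift passes 1 or a number of a turn 1, either way. A call with a gripper value outside its range is refused whole. The fingers move at their own pace and stop on an object; the grip force is fixed at half the most. Time passes only in rows, so rows that do not move let the fingers close. It gives the time, the measured TCP pose, the force, the opening and the grip force at its end, in the units of the state.
- get_obs(): the state, without advancing time (a new reading comes with each control period).
- camera(name): name is "scene" or "side" or "wrist"; returns the picture (480x640x3 uint8, red, green, blue); there is no depth.
- camera_params(name): a dict with "vfov" (degrees; the focal length in pixels is half the picture's height over the tangent of half this angle, whatever the lens; pixels are square), "cx", "cy" (the principal point, pixels), "D" ([k1, k2, p1, p2, k3] as OpenCV has them; the pictures are not rectified), "cam_to_world" (4x4, takes a point from camera to world coordinates). Camera axes: x right, y down, z forward; pixel columns grow to the right and rows downward; lengths in m; the calibration is good to about 2 mm. A picture is of the moment at which its call begins: read the wrist's pose just before it. camera_params takes no time and is no camera call; for the wrist camera it gives the pose at the moment of the call.
- hand_in(): hands the job in; it is judged then, once.
Trained networks look in the newest picture that a camera, given by its name, has taken for a name from the list of things; names that differ only in an ending like _2 or _b are one class to them, and where a whole thing is asked for, a point or a joint stands for the part that bears it (a point fixed in the world has none). Each returns a list of dicts, best first, with "score" (0 to 1); they miss things now and then, are a little off and sometimes report something else, mostly with a low value. They report only what shows in the picture. A call takes as long as a camera call.
- masks_of(camera, thing): "region" (480x640 bool, what is visible of it) and "rect" ([centre column, centre row, width, height] in pixels, round what is visible of it).
- tip_of(camera, thing): "at" ([column, row] in pixels: a listed point, or the origin of a listed thing).
The state is a dict: "time_s": time; "qpos": joint angles; "qd": joint speeds; "joint_torque": joint torques, N m; "tcp_pos": TCP position; "tool_rot": TCP orientation; "contact_force": force on the tool from outside, world axes, zero at the start; "wrist_torque": the same for the moment, N m; "grip_width": finger opening in m; "gripper_force": force on a finger pad.
Only numpy, scipy, OpenCV 4.12 (cv2) and the standard library are available. Lean on these libraries where they do the work, as an engineer would, in place of code of your own. Each camera call takes 0.05 s, during which the arm holds its last target. There are 200 camera calls.

## Working session

There is one attempt and no reset: what is moved stays moved. The work goes in short steps, Python scripts to look and compute and a tool call to move; the robot and the scene stay as the last step left them, time stands still between calls to the robot, and variables do not carry over. Pictures are saved under pics/ and viewed, at most 10 in all, crops included, and the job is handed in when it is done.

Besides the shell and the picture viewer there is one more tool, called after "Emit:" as name([rows], argument=value, ...), one row to a line, values as JSON. step_arm: Moves the arm, as the interface text tells. Its arguments: {"type":"object","properties":{"deltas":{"type":"array","items":{"type":"array"}}},"required":["deltas"]}

```bash
mkdir -p pics
cat > h.py <<'E'
from workcell import *
import numpy as np, cv2
def ray(cam,uv):
    p=camera_params(cam); f=240/np.tan(np.radians(p["vfov"])/2)
    K=np.array([[f,0,p["cx"]],[0,f,p["cy"]],[0,0,1]])
    n=cv2.undistortPoints(np.array([[uv]],float),K,np.array(p["D"],float))[0,0]
    T=np.array(p["cam_to_world"]); return T[:3,3],T[:3,:3]@np.array([n[0],n[1],1])
def onz(cam,uv,z):
    o,d=ray(cam,uv); return o+d*(z-o[2])/d[2]
def proj(cam,P):
    p=camera_params(cam); f=240/np.tan(np.radians(p["vfov"])/2)
    K=np.array([[f,0,p["cx"]],[0,f,p["cy"]],[0,0,1]])
    T=np.linalg.inv(np.array(p["cam_to_world"]))
    return cv2.projectPoints(np.array(P,float).reshape(-1,1,3),cv2.Rodrigues(T[:3,:3])[0],T[:3,3],K,np.array(p["D"],float))[0][:,0]
def shot(cam,name):
    im=camera(cam); cv2.imwrite(f"pics/{name}.png",im[:,:,::-1]); return im
E
python3 - <<'E'
from h import *
np.set_printoptions(precision=4,suppress=True)
print(get_obs())
zs=dict(wedge=0,wedge_tip=0,dead_plate=0,wedge_spot=.005,hinge_foot=.005,screwdriver=0,spanner=0,brown_tape=0)
for c in("scene","side"):
    im=shot(c,c+"0"); print(c,np.array(camera_params(c)["cam_to_world"])[:3,3])
    for k,z in zs.items():
        for r in tip_of(c,k)[:2]: print(k,r["score"],r["at"],onz(c,r["at"],z))
a=np.hstack([cv2.imread("pics/scene0.png"),cv2.imread("pics/side0.png")])
E
```

```text
{'time_s': 0.0, 'qpos': array([-1.2235,  0.418 , -0.0103,  1.6142,  0.0047,  1.1107, -0.053 ]), 'qd': array([-0.0004,  0.0001, -0.001 ,  0.0005,  0.0007, -0.0017,  0.0002]), 'joint_torque': array([  0.0002, -85.1255,   0.6391, -42.5997,  -0.0488,   0.0186,
         0.0002]), 'tcp_pos': array([0.2368, 0.578 , 0.2048]), 'tool_rot': array([-0.0001,  0.1932,  0.9812, -0.0006]), 'contact_force': array([-0.2046, -0.0362, -0.9348]), 'wrist_torque': array([ 0.0645, -0.0334,  0.0025]), 'gripper_force': 0.0, 'grip_width': 0.09399152145141133}
scene [ 0.5501 -0.829   1.1818]
wedge 0.7 [260.4, 298.2] [ 0.468  -0.2948  0.    ]
wedge_tip 0.65 [295.8, 291.9] [ 0.5456 -0.2801  0.    ]
dead_plate 0.95 [311.7, 183.7] [0.5856 0.0109 0.    ]
wedge_spot 0.68 [320.8, 198.1] [ 0.6066 -0.0351  0.005 ]
hinge_foot 0.98 [325.4, 147.4] [0.6223 0.1207 0.005 ]
screwdriver 0.63 [237.8, 148.9] [0.3986 0.1214 0.    ]
brown_tape 0.96 [376.0, 289.8] [ 0.7233 -0.2767  0.    ]
side [1.5341 0.0015 0.5165]
wedge 0.84 [275.6, 240.3] [ 0.4705 -0.2922  0.    ]
wedge_tip 0.77 [270.0, 258.1] [ 0.5562 -0.2819  0.    ]
dead_plate 0.55 [415.5, 277.7] [0.5866 0.0146 0.    ]
wedge_spot 0.79 [386.5, 277.8] [ 0.606  -0.0397  0.005 ]
hinge_foot 0.95 [475.5, 290.1] [0.6233 0.1233 0.005 ]
hinge_foot 0.72 [383.1, 276.2] [ 0.6009 -0.0465  0.005 ]
spanner 0.22 [275.3, 237.8] [ 0.4579 -0.2961  0.    ]
brown_tape 0.69 [245.1, 302.0] [ 0.7308 -0.2809  0.    ]
brown_tape 0.22 [475.4, 289.1] [0.6107 0.1246 0.    ]
```

View pics/scene0.png

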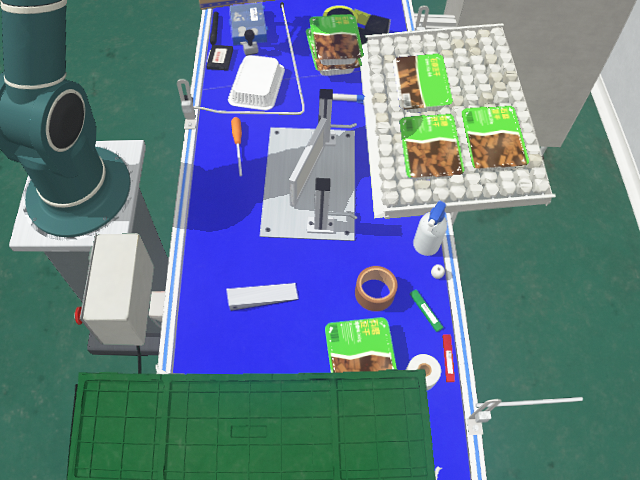

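View pics/side0.png

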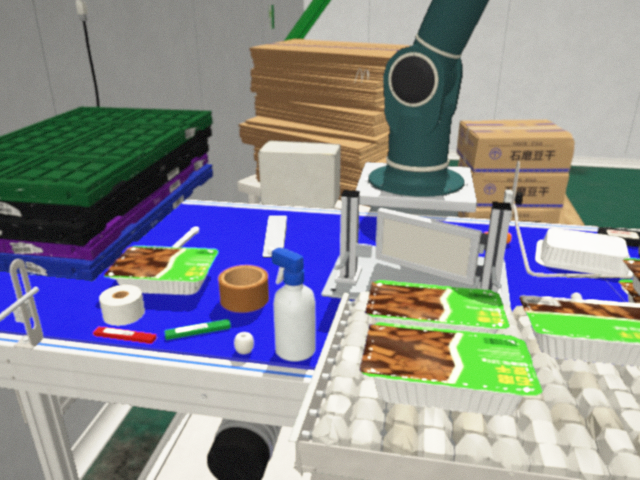

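The scene picture shows the wedge from about (228,298) at the heel to (297,292) at the thin end. The gate is ajar, with its free end near (292,195), and the plate corners are near (274,128) and (354,240). I'll raise the arm and move it in front of the gate for a wrist view.

Emit:
step_arm([
  [1,[0,0,1],0],
  [1,[0,0,1],0],
  [1,[0,0,1],0],
  [1,[0,0,1],1],
  [1,[0.3,-1,0.5],1],
  [1,[0.3,-1,0.5],1],
  [1,[0.3,-1,0],1],
  [1,[0.3,-1,0],0],
  [1,[0.3,-1,0],0],
  [1,[0.3,-1,0],0],
  [1,[0.3,-1,0],0],
  [1,[0.3,-1,0],0],
])

```text
time_s: 2.1
tcp_pos: [0.3331, 0.2565, 0.4056]
tool_rot: [0.0, -0.015, 1.0, 0.0]
contact_force: [0.6, 0.4, -0.0]
grip_width: 0.0939
gripper_force: 0.0
```

Emit:
step_arm([
  [1,[0.4,-1,0],0],
  [1,[0.4,-1,0],0],
  [1,[0.4,-1,0],0],
  [1,[0.4,-1,0],0],
  [1,[0.4,-1,0],0],
  [1,[0.4,-1,0],0],
  [1,[0.4,-1,0],0],
  [1,[0.2,-1,0],0],
  [1,[0,0,0],0],
])

```text
time_s: 3.0
tcp_pos: [0.453, -0.0665, 0.4056]
tool_rot: [0.0, -0.012, 1.0, -0.0]
contact_force: [-0.4, 0.5, -0.2]
grip_width: 0.094
gripper_force: 0.0
```

Run:
```python
from h import *
np.set_printoptions(precision=4,suppress=True)
o=get_obs();print(o["time_s"],o["qpos"],o["tcp_pos"],o["tool_rot"]);shot("wrist","w0");p=camera_params("wrist");print(p)
for k,z in dict(wedge=0,wedge_tip=0,dead_plate=0,wedge_spot=.005,hinge_foot=.005,screwdriver=0).items():
    for r in tip_of("wrist",k)[:2]: print(k,r["score"],r["at"],onz("wrist",r["at"],z))
```

```text
3.0 [-0.579  -0.0491  0.635   1.7181  0.03    1.4624  1.6465] [ 0.453  -0.0665  0.4056] [ 0.0003 -0.0117  0.9999 -0.0004]
{'vfov': 71.44825346134755, 'cx': 319.4871630601556, 'cy': 239.88096148419248, 'D': array([0.0093, 0.    , 0.    , 0.    , 0.    ]), 'cam_to_world': array([[-0.0243,  0.9644,  0.2632,  0.3757],
       [ 0.9997,  0.0233,  0.0071, -0.0654],
       [ 0.0007,  0.2633, -0.9647,  0.5844],
       [ 0.    ,  0.    ,  0.    ,  1.    ]])}
wedge 0.57 [192.5, 202.3] [ 0.4725 -0.284   0.    ]
wedge 0.2 [417.0, 287.6] [0.6234 0.1275 0.    ]
wedge_tip 0.88 [200.8, 243.0] [ 0.5469 -0.2732  0.    ]
dead_plate 0.71 [364.9, 264.5] [0.5797 0.0281 0.    ]
wedge_spot 0.73 [331.4, 280.3] [ 0.6109 -0.0327  0.005 ]
hinge_foot 0.65 [417.3, 283.7] [0.6129 0.1276 0.005 ]
screwdriver 0.77 [428.1, 165.5] [0.3978 0.1242 0.    ]
```

View pics/w0.png

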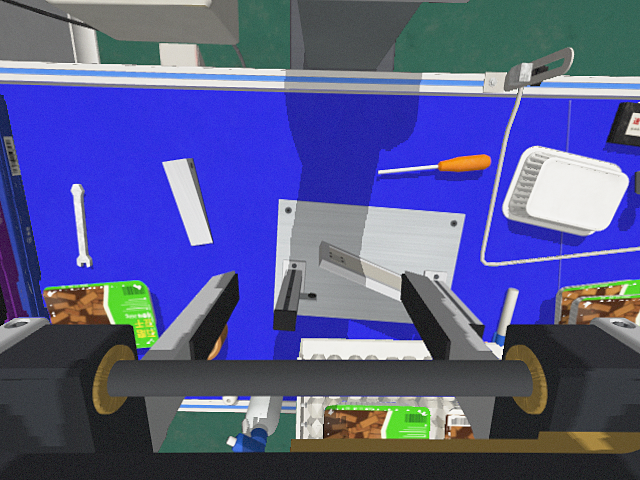

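Wrist view: the plate's near corners are at about (278,199) and (465,213). The wedge heel runs (164,162)–(191,158) and its thin end (190,246)–(212,242), the gate's free end is at about (320,243), and the spanner is far left in the image.

Run:
```python
from h import *
from scipy.optimize import minimize
np.set_printoptions(precision=4,suppress=True)
im=camera("wrist")
g=cv2.cvtColor(im,cv2.COLOR_RGB2GRAY)
def sub(g,pts): return cv2.cornerSubPix(g,np.array(pts,np.float32).reshape(-1,1,2),(4,4),(-1,-1),(3,50,.01))[:,0]
c=sub(g,[(278,199),(465,213)]);A,B=[onz("wrist",q,.005) for q in c];print(c,A,B,np.linalg.norm(A-B))
y=(B-A)[:2]/np.linalg.norm((B-A)[:2]);x=np.array([y[1],-y[0]])
P=(A+B)[:2]/2+.11*x;print("plate",P,"yaw",np.arctan2(x[1],x[0]))
s=camera("scene");side=camera("side")
# wedge silhouette fit
V=np.array([[sx*.075,sy*.02,z] for sx,zz in((1,.004),(-1,.03)) for sy in(1,-1) for z in(0,zz)])
def w(p): 
    c,s=np.cos(p[2]),np.sin(p[2]);return V@np.array([[c,-s,0],[s,c,0],[0,0,1]]).T+[p[0],p[1],0]
M={c:masks_of(c,"wedge") for c in("wrist","scene","side")}
M={c:m[0]["region"] for c,m in M.items() if m and m[0]["score"]>.4}
def cost(p,cs):
    t=0
    for c in cs:
        h=cv2.convexHull(proj(c,w(p)).astype(np.float32))
        r=np.zeros((480*1,640),np.uint8);cv2.fillConvexPoly(r,np.round(h*16).astype(np.int32),255,cv2.LINE_AA,4)
        m=M[c];t+=np.abs(r/255.-m).sum()/m.sum()
    return t
for cs in [list(M)]+[[c] for c in M]:
    r=minimize(cost,[.475,-.288,.13],args=(cs,),method="Nelder-Mead",options=dict(initial_simplex=[[.475,-.288,.13],[.485,-.288,.13],[.475,-.278,.13],[.475,-.288,.23]]))
    print(cs,r.x,r.fun)
```

```text
[[274.5574 198.5716]
 [465.     213.    ]] [ 0.4615 -0.138   0.005 ] [0.4772 0.1967 0.005 ] 0.33509510400047077
plate [0.5792 0.0242] yaw -0.04670911663510108
['wrist', 'scene', 'side'] [ 0.4722 -0.2925  0.1795] 0.6796775325495205
['wrist'] [ 0.4719 -0.2915  0.146 ] 0.14406118002756657
['scene'] [ 0.473  -0.2922  0.216 ] 0.17582111709036927
['side'] [ 0.4718 -0.2935  0.1781] 0.32939393939393935
```

Run:
```python
from h import *
np.set_printoptions(precision=4,suppress=True)
def blue(im): 
    r,g,b=[im[:,:,i].astype(int) for i in range(3)]; return (b>90)&(b>r+60)&(b>g+60)
def fit(cam,pts,z):
    W=np.array([onz(cam,p,z)[:2] for p in pts],np.float32)
    vx,vy,x0,y0=cv2.fitLine(W,cv2.DIST_HUBER,0,.001,.001).ravel()
    d=np.array([vx,vy]);n=np.array([-vy,vx]);print(cam,"dir",d,"pt",[x0,y0],"res",np.abs((W-[x0,y0])@n).max());return d,np.array([x0,y0])
def cross(a,b):
    t=np.linalg.solve(np.c_[a[0],-b[0]],b[1]-a[1]);return a[1]+t[0]*a[0]
s=blue(cv2.imread("pics/scene0.png")[:,:,::-1]);w=blue(cv2.imread("pics/w0.png")[:,:,::-1])
# scene near edge: rows 140..230, last blue before plate
L=fit("scene",[(np.where(s[r,240:300])[0].max()+240.5 if 0 else 245+np.argmin(s[r,245:300])-.5,r) for r in range(185,232,3)],.005)
R=fit("scene",[(c,180+np.argmax(s[180:260,c][30:])+30-.5) for c in list(range(270,300,4))+list(range(340,352,3))],.005)
C=cross(L,R);print("scene corner(near,right)",C)
L=fit("wrist",[(c,170+np.argmin(w[170:240,c])-.5) for c in range(284,460,6)],.0025)
R=fit("wrist",[(250+np.argmin(w[r,250:320])-.5,r) for r in range(206,300,6)],.0025)
C=cross(L,R);print("wrist corner",C)
```

```text
scene dir [0.0636 0.998 ] pt [np.float32(0.46663442), np.float32(-0.049631394)] res 0.0014398257
scene dir [ 0.9983 -0.0575] pt [np.float32(0.561548), np.float32(-0.14658847)] res 0.0015657928
scene corner(near,right) [ 0.4608 -0.1408]
wrist dir [ 0.1964 -0.9805] pt [np.float32(0.43674958), np.float32(0.057630174)] res 0.054022677
wrist dir [ 0.9987 -0.0511] pt [np.float32(0.580733), np.float32(-0.13865596)] res 0.00086392893
wrist corner [ 0.475  -0.1332]
```

Emit:
step_arm([
  [1,[-0.08,-0.97,-0.5],0.75],
  [1,[-0.08,-0.97,-0.7],0.75],
  [1,[-0.08,-0.97,-0.8],0],
  [1,[-0.08,-0.97,-0.9],0],
  [1,[-0.08,-0.97,-1],0],
  [1,[-0.06,-0.96,-1],0],
  [1,[0,0,0],0],
])

```text
time_s: 4.35
tcp_pos: [0.4321, -0.2868, 0.2157]
tool_rot: [-0.003, -0.091, 0.996, 0.0]
contact_force: [-1.0, 1.9, -0.3]
grip_width: 0.0939
gripper_force: 0.0
```

Run:
```python
from h import *
np.set_printoptions(precision=4,suppress=True)
o=get_obs();print(o["time_s"],o["qpos"],o["tcp_pos"],o["tool_rot"],o["contact_force"]);im=shot("wrist","w1")
for k,z in dict(wedge=0,wedge_tip=0).items():
    for r in tip_of("wrist",k)[:2]: print(k,r["score"],r["at"],onz("wrist",r["at"],z))
m=masks_of("wrist","wedge")[0];print(m["score"],m["rect"])
```

```text
4.35 [-0.1956  0.2987  0.8658  1.8823 -0.2515  1.0811  2.5219] [ 0.4321 -0.2868  0.2157] [-0.0035 -0.0908  0.9959  0.    ] [-1.004   1.9304 -0.3415]
wedge 0.6 [308.1, 245.8] [ 0.4752 -0.2903  0.    ]
wedge_tip 0.92 [310.3, 307.0] [ 0.5585 -0.272   0.    ]
0.66 [307.9, 244.9, 36.5, 120.6]
```

View pics/w1.png

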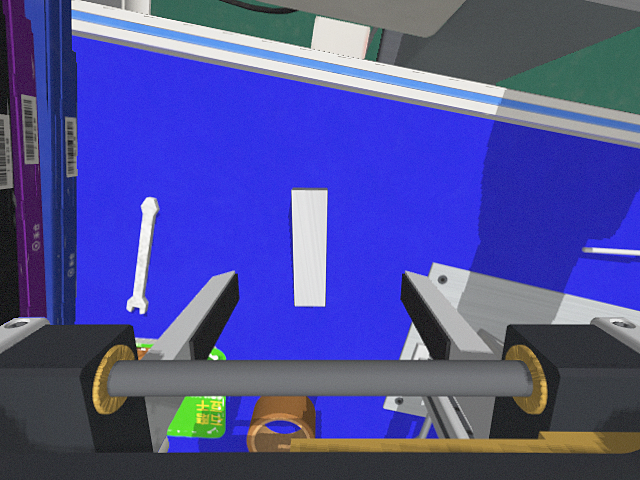

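The wedge stands upright in the image: heel (291–327,188), thin end (295–326,306), between the open fingers and slightly left of centre.

Run:
```python
from h import *
np.set_printoptions(precision=4,suppress=True)
H=(onz("wrist",(291.5,189),.03)+onz("wrist",(327,188.5),.03))/2;T=(onz("wrist",(295,306),.004)+onz("wrist",(326,306),.004))/2
d=(T-H)[:2];print(H,T,np.linalg.norm(d),np.degrees(np.arctan2(d[1],d[0])))
print("grip",T[:2]-.113*d/np.linalg.norm(d)); o=get_obs();print(o["tcp_pos"],onz("wrist",(320,240),0))
```

```text
[ 0.4041 -0.2999  0.03  ] [ 0.5561 -0.2716  0.004 ] 0.15460467705011235 10.549770604664117
grip [ 0.445  -0.2923]
[ 0.436  -0.2831  0.2207] [ 0.4676 -0.2758  0.    ]
```

Emit:
step_arm([
  [1,[0,0,-0.5],0],
  [1,[0,0,0],0],
])

```text
time_s: 4.75
tcp_pos: [0.4356, -0.2821, 0.1995]
tool_rot: [0.0, -0.095, 0.996, 0.001]
contact_force: [-0.2, -0.3, 0.2]
grip_width: 0.094
gripper_force: 0.0
```

Run:
```python
from h import *
np.set_printoptions(precision=4,suppress=True)
for i in range(3):
    o=get_obs();print(o["time_s"],o["tcp_pos"],o["qd"],o["contact_force"]);
camera("wrist");o=get_obs();print(o["time_s"],o["tcp_pos"],o["qpos"]);
```

```text
4.75 [ 0.4356 -0.2821  0.1995] [-0.0045 -0.0197  0.0158 -0.0297  0.0264  0.0427 -0.0198] [-0.2283 -0.2551  0.1959]
4.75 [ 0.4356 -0.2821  0.1995] [-0.0045 -0.0197  0.0158 -0.0297  0.0264  0.0427 -0.0198] [-0.2283 -0.2551  0.1959]
4.75 [ 0.4356 -0.2821  0.1995] [-0.0045 -0.0197  0.0158 -0.0297  0.0264  0.0427 -0.0198] [-0.2283 -0.2551  0.1959]
4.8 [ 0.4357 -0.2826  0.2004] [-0.1886  0.3151  0.8517  1.9017 -0.2738  1.045   2.5376]
```

Emit:
step_arm([
  [1,[0.14,-0.27,-0.6],0],
  [1,[0,0,-0.8],0],
  [1,[0,0,-0.8],0],
  [1,[0,0,-0.8],0],
  [1,[0,0,-0.6],0],
  [1,[0,0,-0.5],0],
  [1,[0,0,-0.3],0],
  [1,[0,0,0],0],
  [1,[0,0,0],0],
])

```text
time_s: 5.7
tcp_pos: [0.4416, -0.2947, 0.025]
tool_rot: [0.001, -0.094, 0.996, -0.0]
contact_force: [-0.6, -0.8, -0.4]
grip_width: 0.0941
gripper_force: 0.0
```

Emit:
step_arm([
  [1,[0,0,-0.25],0],
  [1,[0,0,-0.2],0],
  [1,[0,0,0],0],
])

```text
time_s: 6.0
tcp_pos: [0.4405, -0.2941, 0.005]
tool_rot: [-0.0, -0.093, 0.996, 0.0]
contact_force: [-0.2, -0.3, 0.0]
grip_width: 0.094
gripper_force: 0.0
```

Run:
```python
from h import *
np.set_printoptions(precision=4,suppress=True)
o=get_obs();print(o["tcp_pos"],o["qpos"],o["contact_force"]);shot("side","s1")
x=cv2.imread("pics/side0.png");im=cv2.imread("pics/s1.png")[150:330,180:420];cv2.imwrite("pics/s1c.png",cv2.resize(im,None,fx=3,fy=3))
```

```text
[ 0.4405 -0.2941  0.005 ] [ 0.0534  0.6207  0.6045  2.0014 -0.5492  0.6859  2.766 ] [-0.1934 -0.3475  0.0393]
```

View pics/s1c.png

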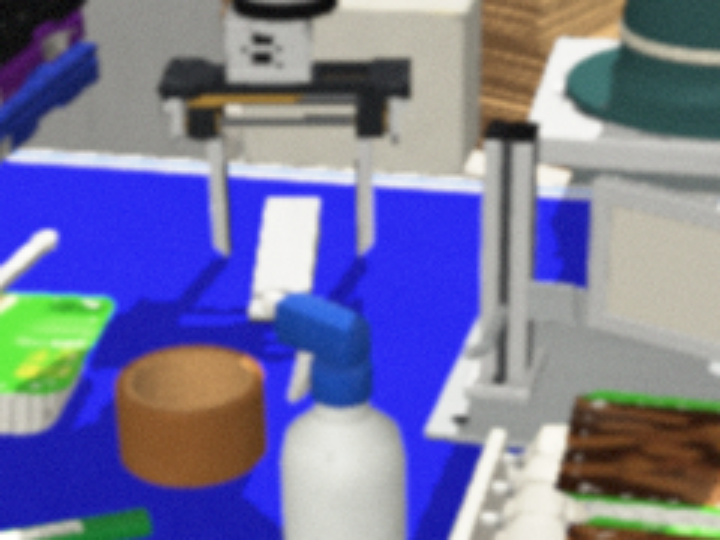

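The fingers straddle the wedge near its heel, roughly centred. Closing now.

Emit:
step_arm([
  [-1,[0,0,0],0],
  [-1,[0,0,0],0],
  [-1,[0,0,0],0],
  [-1,[0,0,0],0],
  [-1,[0,0,0],0],
  [-1,[0,0,0],0],
  [-1,[0,0,0],0],
])

```text
time_s: 6.75
tcp_pos: [0.4409, -0.2947, 0.0059]
tool_rot: [0.0, -0.093, 0.996, -0.0]
contact_force: [0.1, -1.5, -0.7]
grip_width: 0.0417
gripper_force: 0.8
```

Emit:
step_arm([
  [-1,[0,0,0.2],0],
  [-1,[0,0,0.4],-0.5],
  [-1,[0,0,0.6],-0.5],
  [-1,[0,0,0.6],-0.6],
  [-1,[0,0,0],-0.6],
  [-1,[0,0,0],0],
])

```text
time_s: 7.35
tcp_pos: [0.4411, -0.2942, 0.0786]
tool_rot: [0.0, 0.022, 1.0, -0.0]
contact_force: [-0.2, -0.3, -4.1]
grip_width: 0.0396
gripper_force: 29.8
```

Run:
```python
from h import *
np.set_printoptions(precision=4,suppress=True)
o=get_obs();print(o["tcp_pos"],o["tool_rot"],o["qpos"],o["contact_force"],o["grip_width"],o["gripper_force"]);shot("wrist","w2")
for r in tip_of("wrist","wedge_tip"): print(r,onz("wrist",r["at"],o["tcp_pos"][2]-.005))
```

```text
[ 0.4411 -0.2942  0.0786] [ 0.0004  0.022   0.9998 -0.    ] [-0.0718  0.5256  0.7647  1.9757 -0.49    0.8313  2.4926] [-0.2143 -0.2875 -4.0639] 0.03961383777557255 29.814652651548386
{'at': [316.0, 430.6], 'score': 0.58} [ 0.5458 -0.3006  0.0736]
```

View pics/w2.png

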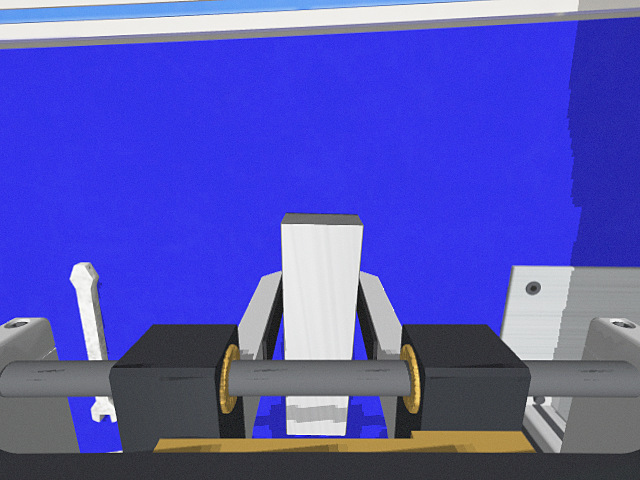

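The wedge is held square between the pads, and its thin end is about 107 mm ahead of the TCP. I'll carry it back and left to a spot in front of the gate.

Emit:
step_arm([
  [-1,[-0.3,0.2,0],0],
  [-1,[-0.4,0.4,0],0],
  [-1,[-0.4,0.7,0],0],
  [-1,[0,0.8,0],0],
  [-1,[0,0.8,0],0],
  [-1,[0,0.8,0],0],
  [-1,[0,0.8,0],0],
  [-1,[0,0.8,0],0],
  [-1,[0,0.7,0],-0.1],
  [-1,[0,0.5,0],0],
  [-1,[0,0.2,0],0],
  [-1,[0,0,0],0],
])

```text
time_s: 8.65
tcp_pos: [0.3967, -0.026, 0.0777]
tool_rot: [-0.0, 0.026, 1.0, -0.0]
contact_force: [0.2, -0.5, -3.3]
grip_width: 0.0401
gripper_force: 29.8
```

Run:
```python
from h import *
np.set_printoptions(precision=4,suppress=True)
o=get_obs();print(o["tcp_pos"],o["tool_rot"],o["qpos"],o["contact_force"]);shot("scene","c3");shot("side","s3")
z=o["tcp_pos"][2]-.005
for c in("scene","side"):
  for k,zz in(("wedge_tip",z),("wedge_spot",.005),("hinge_foot",.005)):
    for r in tip_of(c,k)[:1]: print(c,k,r,onz(c,r["at"],zz))
a=cv2.imread("pics/scene0.png" if 0 else "pics/c3.png")[60:260,220:420];b=cv2.imread("pics/s3.png")[170:370,300:500]
cv2.imwrite("pics/c3c.png",np.hstack([cv2.resize(a,(400,400)),cv2.resize(b,(400,400))]))
```

```text
[ 0.3967 -0.026   0.0777] [-0.0002  0.0255  0.9997 -0.0001] [-0.759   0.2926  0.8475  2.2821 -0.3452  0.6928  1.8566] [ 0.1971 -0.4898 -3.3308]
scene wedge_tip {'at': [274.2, 182.3], 'score': 0.62} [ 0.4971 -0.0363  0.0727]
scene wedge_spot {'at': [324.1, 200.0], 'score': 0.69} [ 0.6144 -0.0407  0.005 ]
scene hinge_foot {'at': [323.5, 146.8], 'score': 0.69} [0.6175 0.1226 0.005 ]
side wedge_tip {'at': [391.4, 227.2], 'score': 0.89} [ 0.5201 -0.0397  0.0727]
side wedge_spot {'at': [386.3, 276.7], 'score': 0.87} [ 0.6018 -0.0404  0.005 ]
side hinge_foot {'at': [476.8, 287.6], 'score': 0.9} [0.6136 0.1263 0.005 ]
```

View pics/c3c.png

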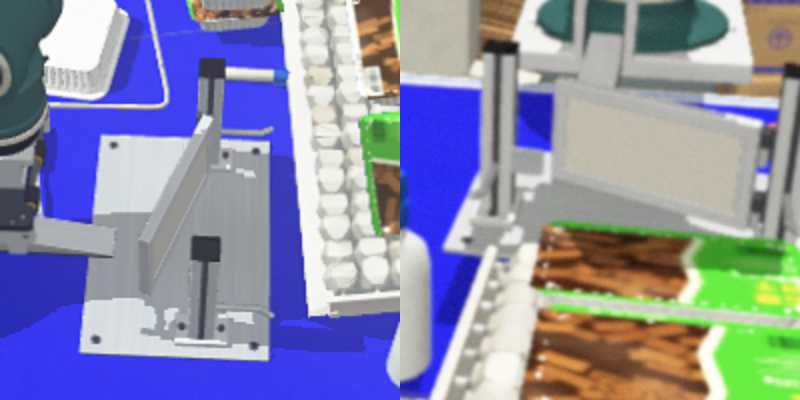

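The wedge points at the gate from about 25 mm in front of the leaf's free half, and the posts are clear. Lowering onto the plate.

Emit:
step_arm([
  [-1,[0,0,-0.4],0],
  [-1,[0,0,-0.5],0],
  [-1,[0,0,-0.4],0],
  [-1,[0,0,-0.2],0],
  [-1,[0,0,0],0],
  [-1,[0,0,0],0],
])

```text
time_s: 9.65
tcp_pos: [0.3971, -0.0267, 0.0183]
tool_rot: [0.0, 0.027, 1.0, -0.0]
contact_force: [0.2, 0.2, -3.0]
grip_width: 0.0396
gripper_force: 29.8
```

Emit:
step_arm([
  [-1,[0,0,-0.06],0],
  [-1,[0,0,0],0],
  [-1,[0,0,0],0],
])

```text
time_s: 9.95
tcp_pos: [0.397, -0.0264, 0.0157]
tool_rot: [0.0, 0.027, 1.0, 0.0]
contact_force: [0.3, 0.8, -2.2]
grip_width: 0.0402
gripper_force: 29.8
```

Emit:
step_arm([
  [-1,[0,0,-0.05],0],
  [-1,[0,0,0],0],
  [-1,[0,0,0],0],
])

```text
time_s: 10.25
tcp_pos: [0.3968, -0.0265, 0.0134]
tool_rot: [-0.0, 0.027, 1.0, -0.0]
contact_force: [-0.2, -0.3, -3.0]
grip_width: 0.0396
gripper_force: 29.8
```

Emit:
step_arm([
  [-1,[0,0,-0.03],0],
  [-1,[0,0,0],0],
  [-1,[0,0,0],0],
])

```text
time_s: 10.55
tcp_pos: [0.3969, -0.0265, 0.0122]
tool_rot: [-0.0, 0.027, 1.0, -0.0]
contact_force: [-0.2, -0.3, -3.5]
grip_width: 0.04
gripper_force: 29.8
```

Emit:
step_arm([
  [-1,[0,0,-0.03],0],
  [-1,[0,0,0],0],
  [-1,[0,0,0],0],
])

```text
time_s: 10.85
tcp_pos: [0.3969, -0.0265, 0.0111]
tool_rot: [0.0, 0.027, 1.0, -0.0]
contact_force: [-0.2, 0.1, -1.8]
grip_width: 0.04
gripper_force: 29.8
```

Emit:
step_arm([
  [-1,[0,0,-0.03],0],
  [-1,[0,0,0],0],
  [-1,[0,0,0],0],
])

```text
time_s: 11.15
tcp_pos: [0.3968, -0.0265, 0.0099]
tool_rot: [-0.0, 0.027, 1.0, -0.0]
contact_force: [-2.0, -0.2, -0.3]
grip_width: 0.04
gripper_force: 29.8
```

Emit:
step_arm([
  [-1,[0.2,-0.01,0],0],
  [-1,[0.3,-0.015,0],0],
  [-1,[0.3,-0.015,0],0],
  [-1,[0.2,-0.01,0],0],
  [-1,[0,0,0],0],
])

```text
time_s: 11.65
tcp_pos: [0.4389, -0.0287, 0.01]
tool_rot: [0.001, 0.027, 1.0, -0.0]
contact_force: [2.5, 2.0, 1.1]
grip_width: 0.0394
gripper_force: 30.0
```

Emit:
step_arm([
  [-1,[0.2,-0.01,0],0],
  [-1,[0.2,-0.01,0],0],
  [-1,[0.2,-0.01,0],0],
  [-1,[0,0,0],0],
])

```text
time_s: 12.05
tcp_pos: [0.4599, -0.0297, 0.0095]
tool_rot: [-0.002, 0.027, 1.0, 0.0]
contact_force: [-13.8, 0.6, 12.4]
grip_width: 0.0397
gripper_force: 30.0
```

Emit:
step_arm([
  [-1,[0,0,0.02],0],
  [-1,[0,0,0],0],
  [-1,[0,0,0],0],
])

```text
time_s: 12.35
tcp_pos: [0.4612, -0.0298, 0.0105]
tool_rot: [0.0, 0.027, 1.0, -0.0]
contact_force: [-0.8, -1.2, -5.3]
grip_width: 0.0399
gripper_force: 30.0
```

Run:
```python
from h import *
np.set_printoptions(precision=4,suppress=True)
o=get_obs();print(o["tcp_pos"],o["contact_force"],o["wrist_torque"]);shot("side","s4");shot("scene","c4")
for c in("scene","side"):
  for k in("wedge_tip",):
    for r in tip_of(c,k)[:1]: print(c,k,r,onz(c,r["at"],.005))
a=cv2.imread("pics/c4.png")[60:260,220:420];b=cv2.imread("pics/s4.png")[190:310,340:460]
cv2.imwrite("pics/c4c.png",np.hstack([cv2.resize(a,(400,400)),cv2.resize(b,(400,400))]))
```

```text
[ 0.4612 -0.0298  0.0105] [-0.8197 -1.2314 -5.3437] [-0.2345  0.3715 -0.1168]
scene wedge_tip {'at': [306.9, 197.0], 'score': 0.6} [ 0.5732 -0.0318  0.005 ]
side wedge_tip {'at': [385.8, 268.5], 'score': 0.49} [ 0.5687 -0.0438  0.005 ]
```

View pics/c4c.png

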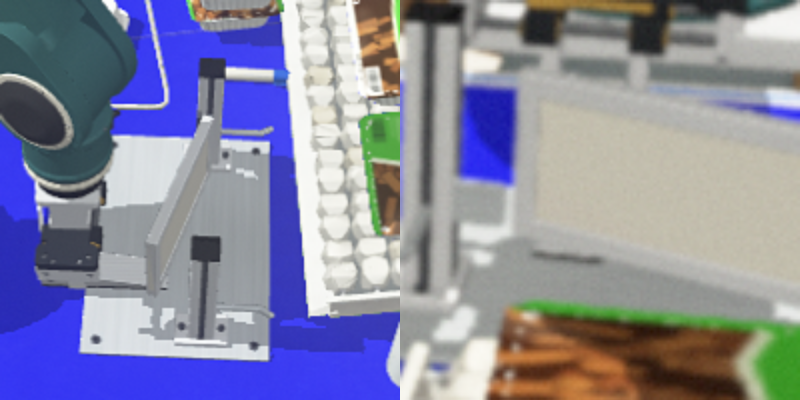

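The thin end is now under the leaf (visible behind it at about (565,257) in the right crop) and the gate has begun to close.

Emit:
step_arm([
  [-1,[0.2,-0.01,0],0],
  [-1,[0.2,-0.01,0],0],
  [-1,[0.2,-0.01,0],0],
  [-1,[0,0,0],0],
])

```text
time_s: 12.95
tcp_pos: [0.4863, -0.0309, 0.0107]
tool_rot: [0.001, 0.027, 1.0, -0.0]
contact_force: [0.6, 1.4, -5.4]
grip_width: 0.0397
gripper_force: 30.0
```

Emit:
step_arm([
  [-1,[0.15,-0.008,0],0],
  [-1,[0.15,-0.008,0],0],
  [-1,[0,0,0],0],
  [-1,[0,0,0],0],
])

```text
time_s: 13.35
tcp_pos: [0.497, -0.0315, 0.0106]
tool_rot: [0.0, 0.027, 1.0, -0.0]
contact_force: [-1.0, 0.1, -5.6]
grip_width: 0.0399
gripper_force: 30.0
```

Emit:
step_arm([
  [-1,[0.15,-0.008,0],0],
  [-1,[0.15,-0.008,0],0],
  [-1,[0,0,0],0],
  [-1,[0,0,0],0],
])

```text
time_s: 13.75
tcp_pos: [0.5093, -0.0323, 0.0107]
tool_rot: [0.0, 0.027, 1.0, -0.0]
contact_force: [0.1, -0.4, -6.9]
grip_width: 0.0401
gripper_force: 30.0
```

Emit:
step_arm([
  [-1,[0.1,-0.005,0],0],
  [-1,[0,0,0],0],
  [-1,[0,0,0],0],
])

```text
time_s: 14.05
tcp_pos: [0.513, -0.0325, 0.0107]
tool_rot: [0.0, 0.027, 1.0, -0.0]
contact_force: [-1.3, -1.5, -6.3]
grip_width: 0.0399
gripper_force: 30.0
```

Emit:
step_arm([
  [-1,[0.1,-0.005,0],0],
  [-1,[0,0,0],0],
  [-1,[0,0,0],0],
])

```text
time_s: 14.35
tcp_pos: [0.5169, -0.0327, 0.0106]
tool_rot: [0.0, 0.027, 1.0, -0.0]
contact_force: [-1.8, -2.8, -7.6]
grip_width: 0.0396
gripper_force: 30.0
```

Emit:
step_arm([
  [-1,[0,0,-0.012],0],
  [-1,[0,0,0],0],
  [-1,[0,0,0],0],
])

```text
time_s: 14.65
tcp_pos: [0.5169, -0.0326, 0.0103]
tool_rot: [0.0, 0.027, 1.0, -0.0]
contact_force: [-3.4, -2.4, -5.6]
grip_width: 0.0395
gripper_force: 30.0
```

Run:
```python
from h import *
np.set_printoptions(precision=4,suppress=True)
o=get_obs();print(o["tcp_pos"],o["contact_force"],o["qpos"]);shot("side","s5");shot("scene","c5")
for c in("scene","side"):
  for k in("wedge_tip","wedge_spot"):
    for r in tip_of(c,k)[:1]: print(c,k,r,onz(c,r["at"],.005))
a=cv2.imread("pics/c5.png")[60:260,220:420];b=cv2.imread("pics/s5.png")[190:310,340:460]
cv2.imwrite("pics/c5c.png",np.hstack([cv2.resize(a,(400,400)),cv2.resize(b,(400,400))]))
```

```text
[ 0.5169 -0.0326  0.0103] [-3.4256 -2.4283 -5.6301] [-0.5127  0.6076  0.6496  2.0309 -0.5743  0.6888  2.0251]
scene wedge_spot {'at': [321.7, 197.0], 'score': 0.61} [ 0.6088 -0.032   0.005 ]
side wedge_tip {'at': [383.0, 280.2], 'score': 0.48} [ 0.6165 -0.0455  0.005 ]
side wedge_spot {'at': [385.6, 277.4], 'score': 0.66} [ 0.6048 -0.0415  0.005 ]
```

View pics/c5c.png

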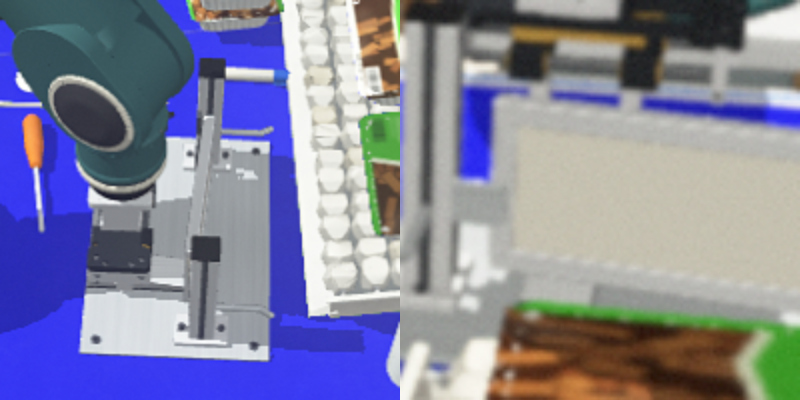

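The gate is nearly shut, and the thin end shows clearly behind the leaf at about (560,290) in the right crop. I'll keep going in small steps and watch the force.

Emit:
step_arm([
  [-1,[0.1,-0.005,-0.006],0],
  [-1,[0,0,0],0],
  [-1,[0,0,0],0],
])

```text
time_s: 15.25
tcp_pos: [0.5193, -0.0327, 0.0099]
tool_rot: [-0.002, 0.027, 1.0, 0.0]
contact_force: [-17.3, 0.4, 12.6]
grip_width: 0.0396
gripper_force: 30.0
```

Emit:
step_arm([
  [-1,[0.1,-0.005,0],0],
  [-1,[0,0,0],0],
  [-1,[0,0,0],0],
])

```text
time_s: 15.55
tcp_pos: [0.5233, -0.0328, 0.0099]
tool_rot: [-0.002, 0.027, 1.0, 0.0]
contact_force: [-16.4, -1.4, 11.5]
grip_width: 0.0394
gripper_force: 30.0
```

Emit:
step_arm([
  [-1,[0,0,0.01],0],
  [-1,[0,0,0],0],
  [-1,[0,0,0],0],
])

```text
time_s: 15.85
tcp_pos: [0.5239, -0.0329, 0.01]
tool_rot: [-0.001, 0.027, 1.0, 0.0]
contact_force: [-8.3, -2.9, -4.5]
grip_width: 0.0396
gripper_force: 30.0
```

Emit:
step_arm([
  [-1,[0.05,-0.003,0],0],
  [-1,[0,0,0],0],
  [-1,[0,0,0],0],
])

```text
time_s: 16.15
tcp_pos: [0.5261, -0.033, 0.01]
tool_rot: [-0.001, 0.027, 1.0, 0.0]
contact_force: [-6.2, -1.9, -5.6]
grip_width: 0.0396
gripper_force: 30.0
```

Emit:
step_arm([
  [-1,[0.05,-0.003,0],0],
  [-1,[0,0,0],0],
  [-1,[0,0,0],0],
])

```text
time_s: 16.45
tcp_pos: [0.5279, -0.0331, 0.01]
tool_rot: [-0.001, 0.027, 1.0, 0.0]
contact_force: [-7.9, -2.1, -4.3]
grip_width: 0.0396
gripper_force: 30.0
```

Emit:
step_arm([
  [-1,[0.05,-0.003,0],0],
  [-1,[0,0,0],0],
  [-1,[0,0,0],0],
])

```text
time_s: 16.75
tcp_pos: [0.5293, -0.0332, 0.0099]
tool_rot: [-0.002, 0.027, 1.0, 0.0]
contact_force: [-11.9, -1.7, 0.1]
grip_width: 0.04
gripper_force: 30.0
```

Emit:
step_arm([
  [-1,[0.05,-0.003,0],0],
  [-1,[0,0,0],0],
  [-1,[0,0,0],0],
])

```text
time_s: 17.05
tcp_pos: [0.5308, -0.0333, 0.0099]
tool_rot: [-0.002, 0.027, 1.0, 0.0]
contact_force: [-16.0, -1.2, 4.4]
grip_width: 0.0401
gripper_force: 30.0
```

Emit:
step_arm([
  [-1,[0,0,0.008],0],
  [-1,[0,0,0],0],
  [-1,[0,0,0],0],
])

```text
time_s: 17.35
tcp_pos: [0.5311, -0.0333, 0.01]
tool_rot: [-0.002, 0.027, 1.0, 0.0]
contact_force: [-10.9, -2.5, -5.2]
grip_width: 0.0399
gripper_force: 30.0
```

Run:
```python
from h import *
np.set_printoptions(precision=4,suppress=True)
o=get_obs();print(o["tcp_pos"],o["contact_force"]);shot("side","s6");shot("scene","c6")
for c in("scene","side"):
  for k in("wedge_tip","wedge_spot"):
    for r in tip_of(c,k)[:1]: print(c,k,r,onz(c,r["at"],.005))
a=cv2.imread("pics/c6.png")[90:230,270:370];b=cv2.imread("pics/s6.png")[190:330,340:500]
cv2.imwrite("pics/c6c.png",np.hstack([cv2.resize(a,(400,560)),cv2.resize(b,(400,560))]))
```

```text
[ 0.5311 -0.0333  0.01  ] [-10.9363  -2.509   -5.1884]
scene wedge_tip {'at': [334.2, 200.7], 'score': 0.91} [ 0.6386 -0.0428  0.005 ]
scene wedge_spot {'at': [322.3, 198.0], 'score': 0.6} [ 0.6102 -0.0349  0.005 ]
side wedge_tip {'at': [384.7, 285.2], 'score': 0.48} [ 0.6349 -0.0409  0.005 ]
side wedge_spot {'at': [387.9, 277.9], 'score': 0.84} [ 0.6059 -0.037   0.005 ]
```

Emit:
step_arm([
  [-1,[0.04,-0.002,0],0],
  [-1,[0,0,0],0],
  [-1,[0,0,0],0],
])

```text
time_s: 17.95
tcp_pos: [0.5316, -0.0333, 0.0099]
tool_rot: [-0.003, 0.027, 1.0, 0.0]
contact_force: [-18.8, -1.3, 3.3]
grip_width: 0.0402
gripper_force: 30.0
```

Emit:
step_arm([
  [-1,[0,0,0.008],0],
  [-1,[0,0,0],0],
  [-1,[0,0,0],0],
])

```text
time_s: 18.25
tcp_pos: [0.5316, -0.0333, 0.01]
tool_rot: [-0.003, 0.027, 1.0, 0.0]
contact_force: [-17.7, -1.4, -2.8]
grip_width: 0.0399
gripper_force: 30.0
```

Run:
```python
from h import *
shot("side","s7");shot("scene","c7")
a=cv2.imread("pics/c7.png")[90:230,270:370];b=cv2.imread("pics/s7.png")[190:330,360:460]
cv2.imwrite("pics/c7c.png",np.hstack([cv2.resize(a,(400,560),interpolation=cv2.INTER_CUBIC),cv2.resize(b,(400,560))]))
```

```text
(no output)
```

View pics/c7c.png

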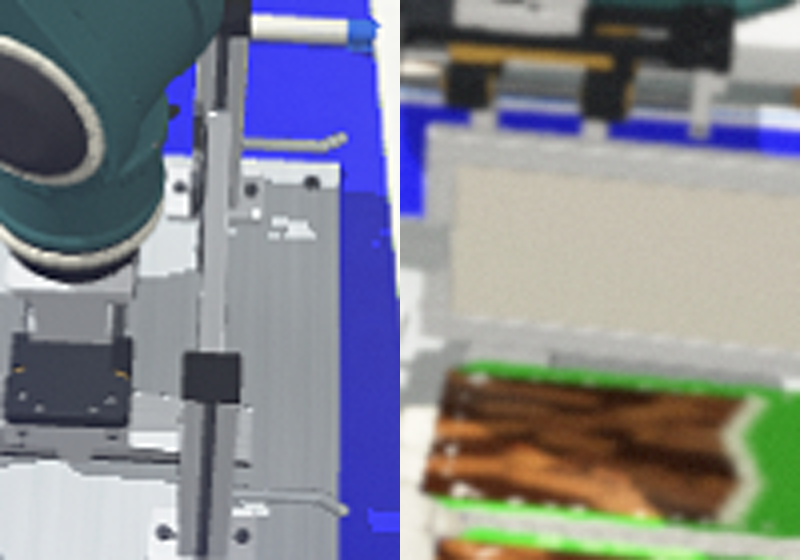

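The leaf looks in line with the two posts. I'll check its angle numerically against the plate's.

Run:
```python
from h import *
np.set_printoptions(precision=4,suppress=True,linewidth=150)
for n in("c7","c6","c5"):
    g=cv2.cvtColor(cv2.imread(f"pics/{n}.png"),cv2.COLOR_BGR2GRAY)
    if n=="c7": print(g[122:178:6,314:334])
# predicted leaf-top edges for angles
x=np.array([.9983,-.058]);y=np.array([.058,.9983])
S=np.array([.607,-.036])
for a in(0,.03,.06):
  for off in(-.007,.007):
    H=S+.162*y; d=-y*np.cos(a)-x*np.sin(a); nn=x*np.cos(a)-y*np.sin(a)
    P=[list(H+d*s+nn*off)+[.12] for s in(.02,.08,.14,.2)]
    print(a,off,proj("scene",P).ravel())
```

```text
[[ 80  81  81  82  71  63  91  84 171 174 173 172 174 173 138 137 127  85  82  84]
 [127 126 104 100 149 139 120  89 173 173 172 174 176 155 137 138 107  76  75  75]
 [228 231 244 188 114 100  89 118 171 174 174 174 177 149 137 143 169 171 171 170]
 [239 240 248 156  69  69  60 162 175 175 173 174 180 123 132 152 172 175 174 173]
 [226 221 220 221 225 186  88 164 176 175 173 173 191 153 148 152 154 152 152 151]
 [222 222 221 225 196 123  84 170 175 173 171 174 174 157 156 158 157 157 159 160]
 [173 175 154 154 157 149 130 168 173 170 171 175 159 154 157 157 156 157 159 158]
 [154 152 152 155 158 144 165 172 171 171 170 175 157 153 155 155 153 153 159 157]
 [152 151 154 155 158 135 166 174 171 169 170 177 133 147 153 153 153 154 155 155]
 [153 152 155 159 160 131 171 176 171 171 172 189 158 150 153 153 152 154 155 154]]
0 -0.007 [321.4508 121.6902 320.6385 141.2101 319.779  161.7519 318.8696 183.3646]
0 0.007 [327.3472 121.947  326.6801 141.4743 325.9702 162.0237 325.2146 183.6445]
0.03 -0.007 [321.2023 121.6099 319.6079 141.0832 317.9276 161.5752 316.1573 183.1348]
0.03 0.007 [327.091  121.9996 325.6412 141.4867 324.1098 161.9934 322.4926 183.5685]
0.06 -0.007 [320.957  121.5242 318.5821 140.9327 316.0832 161.355  313.4543 182.8393]
0.06 0.007 [326.8326 122.0464 324.6012 141.4751 322.2498 161.919  319.7727 183.4265]
```

The leaf's top edge matches the prediction for angle 0, so the gate is shut, and the push is about 17 N with no downward press. Letting go.

Emit:
step_arm([
  [1,[0,0,0],0],
  [1,[0,0,0],0],
  [1,[0,0,0],0],
  [1,[0,0,0],0],
  [1,[0,0,0],0],
  [1,[0,0,0],0],
  [1,[0,0,0],0],
])

```text
time_s: 19.05
tcp_pos: [0.5346, -0.0335, 0.011]
tool_rot: [0.0, 0.027, 1.0, -0.0]
contact_force: [0.3, 0.2, 0.2]
grip_width: 0.0919
gripper_force: 0.0
```

Run:
```python
from h import *
np.set_printoptions(precision=4,suppress=True,linewidth=150)
o=get_obs();print(o["time_s"],o["tcp_pos"],o["contact_force"],o["grip_width"])
g=cv2.cvtColor(shot("scene","c8"),cv2.COLOR_RGB2GRAY);print(g[122:178:6,314:334])
for c in("scene","side"):
    if c=="side": camera(c)
    for r in tip_of(c,"wedge_tip")[:1]: print(c,r,onz(c,r["at"],.005))
```

```text
19.05 [ 0.5346 -0.0335  0.011 ] [0.3088 0.2205 0.1796] 0.09190894549417104
[[ 81  81  82  82  71  64  91  85 170 174 173 172 175 171 136 138 125  85  82  83]
 [127 126 105 100 150 139 119  91 174 175 172 173 177 155 136 138 107  76  74  75]
 [227 231 244 189 114 100  90 117 170 174 174 174 178 148 136 142 170 173 171 170]
 [240 241 248 154  69  70  59 161 175 174 174 175 180 123 130 152 173 174 173 173]
 [227 220 219 220 226 184  90 165 175 176 173 172 190 154 148 151 154 153 153 151]
 [222 222 222 225 197 122  84 170 176 173 172 175 174 157 156 158 158 156 157 160]
 [172 175 154 152 158 149 130 167 174 171 171 175 160 155 158 157 157 157 158 159]
 [154 152 153 155 159 144 164 172 171 170 170 175 159 154 156 154 154 155 158 158]
 [152 151 154 155 158 135 166 174 171 168 171 175 133 146 153 153 154 155 156 155]
 [153 150 154 158 161 131 172 175 172 171 173 188 157 151 154 153 152 154 156 154]]
scene {'at': [333.1, 200.1], 'score': 0.7} [ 0.636  -0.0411  0.005 ]
side {'at': [384.8, 289.0], 'score': 0.68} [ 0.6489 -0.0397  0.005 ]
```

Grip is free and the gate has not moved. I'll lift clear, close the fingers and move over behind the leaf.

Emit:
step_arm([
  [1,[0,0,0.3],0],
  [1,[0,0,0.6],0],
  [1,[0,0,1],0],
  [1,[0,0,1],0],
  [1,[0,0,1],0],
  [-1,[0,0,1],0],
  [-1,[0,0,0.6],0],
  [-1,[0.3,0,0],0],
  [-1,[0.6,-0.03,0],0],
  [-1,[0.7,-0.04,0],0],
  [-1,[0.6,-0.03,0],0],
  [-1,[0.3,0,0],0],
])

```text
time_s: 20.45
tcp_pos: [0.6358, -0.0378, 0.2302]
tool_rot: [-0.0, 0.027, 1.0, -0.0]
contact_force: [-0.7, -0.7, 0.2]
grip_width: 0.0413
gripper_force: 0.0
```

Emit:
step_arm([
  [-1,[0,0,0],0],
  [-1,[0,0,0],0],
  [-1,[0,0,0],0],
])

```text
time_s: 20.75
tcp_pos: [0.6338, -0.0377, 0.231]
tool_rot: [-0.0, 0.027, 1.0, 0.0]
contact_force: [0.8, -0.1, -1.6]
grip_width: 0.0172
gripper_force: 0.0
```

Run:
```python
from h import *
np.set_printoptions(precision=4,suppress=True,linewidth=150)
o=get_obs();print(o["time_s"],o["tcp_pos"],o["contact_force"],o["grip_width"],o["qpos"])
```

```text
20.75 [ 0.6338 -0.0377  0.231 ] [ 0.769  -0.058  -1.5699] 0.017246865687368225 [-0.5622  0.5268  0.8226  1.5791 -0.4042  1.2144  1.8525]
```

Emit:
step_arm([
  [-1,[0.08,0,-0.2],0],
  [-1,[0,0,-0.4],0],
  [-1,[0,0,-0.5],0],
  [-1,[0,0,-0.5],0],
  [-1,[0,0,-0.4],0],
  [-1,[0,0,-0.2],0],
  [-1,[0,0,0],0],
  [-1,[0,0,0],0],
])

```text
time_s: 21.55
tcp_pos: [0.6379, -0.0377, 0.1434]
tool_rot: [0.0, 0.027, 1.0, -0.0]
contact_force: [0.1, -0.2, 0.1]
grip_width: 0.0004
gripper_force: 0.0
```

Emit:
step_arm([
  [-1,[0,0,-0.4],0],
  [-1,[0,0,-0.4],0],
  [-1,[0,0,-0.3],0],
  [-1,[0,0,0],0],
  [-1,[0,0,0],0],
])

```text
time_s: 22.05
tcp_pos: [0.6376, -0.0377, 0.0988]
tool_rot: [-0.0, 0.027, 1.0, -0.0]
contact_force: [-0.5, -0.5, -0.3]
grip_width: 0.0006
gripper_force: 0.0
```

Behind the leaf with no contact. Now easing it towards the front.

Emit:
step_arm([
  [-1,[-0.1,0.005,0],0],
  [-1,[-0.1,0.005,0],0],
  [-1,[-0.05,0.003,0],0],
  [-1,[0,0,0],0],
])

```text
time_s: 22.45
tcp_pos: [0.6275, -0.0369, 0.0993]
tool_rot: [0.0, 0.027, 1.0, 0.0]
contact_force: [-0.1, 0.3, 0.7]
grip_width: 0.0002
gripper_force: 0.0
```

Emit:
step_arm([
  [-1,[-0.05,0.003,0],0],
  [-1,[0,0,0],0],
  [-1,[0,0,0],0],
])

```text
time_s: 22.75
tcp_pos: [0.6257, -0.0369, 0.099]
tool_rot: [0.0, 0.027, 1.0, -0.0]
contact_force: [-1.3, 0.8, 0.1]
grip_width: 0.0005
gripper_force: 0.0
```

Emit:
step_arm([
  [-1,[-0.03,0,0],0],
  [-1,[0,0,0],0],
  [-1,[0,0,0],0],
])

```text
time_s: 23.05
tcp_pos: [0.6253, -0.0369, 0.0991]
tool_rot: [0.001, 0.027, 1.0, -0.0]
contact_force: [6.5, 0.3, -3.9]
grip_width: 0.0002
gripper_force: 3.0
```

Emit:
step_arm([
  [-1,[-0.03,0,0],0],
  [-1,[0,0,0],0],
  [-1,[0,0,0],0],
])

```text
time_s: 23.35
tcp_pos: [0.6247, -0.0369, 0.0991]
tool_rot: [0.002, 0.027, 1.0, -0.0]
contact_force: [11.8, -1.0, -6.5]
grip_width: 0.0005
gripper_force: 5.7
```

Emit:
step_arm([
  [-1,[-0.02,0,0],0],
  [-1,[0,0,0],0],
  [-1,[0,0,0],0],
])

```text
time_s: 23.65
tcp_pos: [0.6244, -0.0368, 0.0992]
tool_rot: [0.002, 0.027, 1.0, -0.0]
contact_force: [14.4, -0.8, -10.7]
grip_width: 0.0006
gripper_force: 7.5
```

That tug reached 14 N, more than intended. Backing off and checking that the gate held.

Emit:
step_arm([
  [-1,[0.04,0,0],0],
  [-1,[0.06,0,0],0],
  [-1,[0.15,0,0],0],
  [-1,[0.15,0,0],0],
  [-1,[0,0,0.4],0],
  [-1,[0,0,0.8],0],
  [-1,[0,0,1],0],
  [-1,[0,0,1],0],
  [-1,[0,0,0.5],0],
  [-1,[0,0,0],0],
])

```text
time_s: 24.65
tcp_pos: [0.6396, -0.0375, 0.2512]
tool_rot: [0.002, 0.027, 1.0, 0.0]
contact_force: [0.4, -0.3, -0.3]
grip_width: 0.0001
gripper_force: 0.0
```

Run:
```python
from h import *
np.set_printoptions(precision=4,suppress=True,linewidth=150)
o=get_obs();print(o["time_s"],o["tcp_pos"],o["contact_force"],o["grip_width"])
g=shot("scene","c9");a=cv2.cvtColor(g,cv2.COLOR_RGB2GRAY);print(a[122:178:6,314:334])
for r in tip_of("scene","wedge_tip")[:1]: print(r,onz("scene",r["at"],.005))
b=cv2.cvtColor(shot("side","s9"),cv2.COLOR_RGB2GRAY);old=cv2.cvtColor(cv2.imread("pics/s7.png"),cv2.COLOR_BGR2GRAY)
for nm,(y0,y1,x0,x1) in dict(leaf=(240,270,365,420),tip=(274,284,375,405)).items():
    print(nm,cv2.phaseCorrelate(old[y0:y1,x0:x1].astype(np.float32),b[y0:y1,x0:x1].astype(np.float32)))
for r in tip_of("side","wedge_tip")[:1]: print(r,onz("side",r["at"],.005))
```

```text
24.65 [ 0.6396 -0.0375  0.2512] [ 0.3712 -0.3065 -0.271 ] 0.00013706460934063096
[[ 84  85  85  85  74  66  92  90 169 174 157 140 143 133 133 134 128 123 123 116]
 [129 126 107 102 150 120 111  96 173 174 162 143 137 138 139 131 138 137 138 136]
 [227 229 243 187 114 113  90 131 170 174 175 174 180 127 134 142 169 171 172 170]
 [239 240 248 155  73  60  61 166 175 174 172 173 192 144 133 151 172 172 172 171]
 [226 219 218 219 225 174 105 170 176 173 173 174 172 150 148 151 152 152 152 151]
 [222 222 221 223 210 112 112 168 173 174 173 176 155 154 157 159 157 155 157 159]
 [224 225 223 226 230 216 178 171 171 170 171 176 139 151 159 157 156 155 158 158]
 [154 152 151 155 158 134 167 168 165 165 166 217 165 151 155 154 153 154 158 156]
 [153 150 153 154 153 189 236 237 234 233 239 186 150 151 153 152 152 154 156 154]
 [153 150 153 156 154 219 239 238 236 236 247 178 146 150 153 152 152 154 155 152]]
{'at': [334.0, 200.4], 'score': 0.76} [ 0.6381 -0.0419  0.005 ]
leaf ((0.003979369325143978, -0.08142672061949874), 0.9532427003648546)
tip ((-0.8724283987824695, -0.16483297479109815), 0.5006821012496948)
{'at': [383.3, 286.0], 'score': 0.52} [ 0.6384 -0.0432  0.005 ]
```

The gate stayed shut (it moved about 0.006 rad back at most). The strong tug may have loosened the jam a little, so I'll tap the heel once more with closed fingers.

Emit:
step_arm([
  [-1,[-0.5,0,0],0],
  [-1,[-0.9,0.02,0],0],
  [-1,[-1,0.02,0],0],
  [-1,[-1,0.02,0],0],
  [-1,[-0.8,0.02,-0.3],0],
  [-1,[-0.4,0.02,-0.8],0],
  [-1,[0,0,-1],0],
  [-1,[0,0,-1],0],
  [-1,[0,0,-1],0],
  [-1,[0,0,-0.7],0],
  [-1,[0,0,-0.3],0],
  [-1,[0,0,0],0],
])

```text
time_s: 26.05
tcp_pos: [0.4535, -0.0334, 0.042]
tool_rot: [-0.001, 0.027, 1.0, -0.001]
contact_force: [0.5, -0.2, 0.1]
grip_width: 0.0007
gripper_force: 0.0
```

Emit:
step_arm([
  [-1,[0,0,0],0],
  [-1,[0,0,0],0],
])

```text
time_s: 26.25
tcp_pos: [0.4553, -0.0327, 0.0442]
tool_rot: [0.001, 0.027, 1.0, 0.0]
contact_force: [0.4, 0.2, -0.5]
grip_width: 0.0006
gripper_force: 0.0
```

Emit:
step_arm([
  [-1,[0,0,-0.4],0],
  [-1,[0,0,-0.3],0],
  [-1,[0,0,0],0],
  [-1,[0.2,-0.01,0],0],
  [-1,[0.15,-0.01,0],0],
  [-1,[0,0,0],0],
  [-1,[0,0,0],0],
])

```text
time_s: 26.95
tcp_pos: [0.4688, -0.0338, 0.0152]
tool_rot: [0.0, 0.027, 1.0, -0.0]
contact_force: [0.1, -0.1, -0.4]
grip_width: 0.0004
gripper_force: 0.0
```

Emit:
step_arm([
  [-1,[0.04,0,0],0],
  [-1,[0,0,0],0],
  [-1,[0,0,0],0],
])

```text
time_s: 27.25
tcp_pos: [0.47, -0.0337, 0.015]
tool_rot: [-0.0, 0.027, 1.0, -0.0]
contact_force: [0.3, -0.2, -0.6]
grip_width: 0.0005
gripper_force: 0.0
```

Emit:
step_arm([
  [-1,[0.06,0,0],0],
  [-1,[0,0,0],0],
  [-1,[0,0,0],0],
])

```text
time_s: 27.55
tcp_pos: [0.4725, -0.0337, 0.015]
tool_rot: [0.0, 0.027, 1.0, -0.0]
contact_force: [-0.7, -0.7, -0.1]
grip_width: 0.0004
gripper_force: 0.0
```

Emit:
step_arm([
  [-1,[0.03,0,0],0],
  [-1,[0,0,0],0],
  [-1,[0,0,0],0],
])

```text
time_s: 27.85
tcp_pos: [0.4737, -0.0337, 0.015]
tool_rot: [0.0, 0.027, 1.0, -0.0]
contact_force: [-0.7, 1.1, 0.3]
grip_width: 0.0004
gripper_force: 0.0
```

Emit:
step_arm([
  [-1,[0.04,0,0],0],
  [-1,[0,0,0],0],
  [-1,[0,0,0],0],
])

```text
time_s: 28.15
tcp_pos: [0.4753, -0.0337, 0.015]
tool_rot: [0.0, 0.027, 1.0, -0.0]
contact_force: [-0.5, -0.6, 0.2]
grip_width: 0.0003
gripper_force: 0.0
```

Emit:
step_arm([
  [-1,[0.03,0,0],0],
  [-1,[0,0,0],0],
  [-1,[0,0,0],0],
])

```text
time_s: 28.45
tcp_pos: [0.4762, -0.0337, 0.0149]
tool_rot: [-0.0, 0.027, 1.0, -0.0]
contact_force: [-1.9, 1.0, -0.1]
grip_width: 0.0003
gripper_force: 1.4
```

Contact at the heel. From here one small step at a time.

Emit:
step_arm([
  [-1,[0.03,0,0],0],
  [-1,[0,0,0],0],
  [-1,[0,0,0],0],
])

```text
time_s: 28.75
tcp_pos: [0.4763, -0.0337, 0.0147]
tool_rot: [-0.001, 0.027, 1.0, 0.0]
contact_force: [-9.4, 0.4, 7.2]
grip_width: 0.0002
gripper_force: 5.0
```

Emit:
step_arm([
  [-1,[0.02,0,0.012],0],
  [-1,[0,0,0],0],
  [-1,[0,0,0],0],
])

```text
time_s: 29.05
tcp_pos: [0.4763, -0.0336, 0.0148]
tool_rot: [-0.002, 0.027, 1.0, 0.0]
contact_force: [-11.4, -0.6, 0.4]
grip_width: 0.0005
gripper_force: 5.6
```

Emit:
step_arm([
  [-1,[0.02,0,0.004],0],
  [-1,[0,0,0],0],
  [-1,[0,0,0],0],
])

```text
time_s: 29.35
tcp_pos: [0.4763, -0.0336, 0.0148]
tool_rot: [-0.003, 0.027, 1.0, 0.0]
contact_force: [-15.6, -0.9, 2.6]
grip_width: 0.0007
gripper_force: 7.8
```

Emit:
step_arm([
  [-1,[0.015,0,0.006],0],
  [-1,[0,0,0],0],
  [-1,[0,0,0],0],
])

```text
time_s: 29.65
tcp_pos: [0.4763, -0.0336, 0.0148]
tool_rot: [-0.003, 0.027, 1.0, 0.0]
contact_force: [-17.5, 0.1, 1.9]
grip_width: 0.0002
gripper_force: 8.8
```

The wedge holds 17.5 N without moving, so it is still tight. Retreating.

Emit:
step_arm([
  [-1,[-0.1,0,0],0],
  [-1,[-0.3,0,0],0],
  [-1,[-0.4,0,0],0],
  [-1,[0,0,0.5],0],
  [-1,[0,0,1],0],
  [-1,[0,0,1],0],
  [-1,[0,0,1],0],
  [-1,[0,0,0.5],0],
  [-1,[0,0,0],0],
  [-1,[0,0,0],0],
  [-1,[0,0,0],0],
])

```text
time_s: 30.75
tcp_pos: [0.4473, -0.0336, 0.175]
tool_rot: [-0.0, 0.027, 1.0, -0.0]
contact_force: [-0.4, -0.0, -1.4]
grip_width: 0.0003
gripper_force: 0.0
```

Run:
```python
from h import *
np.set_printoptions(precision=4,suppress=True,linewidth=150)
o=get_obs();print(o["time_s"],o["tcp_pos"],o["contact_force"])
a=cv2.cvtColor(shot("scene","c10"),cv2.COLOR_RGB2GRAY);print(a[140:178:6,314:334])
for r in tip_of("scene","wedge_tip")[:1]: print(r,onz("scene",r["at"],.005))
print(hand_in())
```

```text
30.75 [ 0.4473 -0.0336  0.175 ] [-0.4159 -0.0196 -1.4323]
[[240 241 248 157  73  72  65 168 177 175 175 174 195 145 135 152 172 175 174 174]
 [227 220 220 222 225 175 110 172 177 176 175 175 173 151 150 151 154 152 153 152]
 [224 222 221 225 225 134 116 171 174 175 173 177 157 156 158 158 158 156 158 161]
 [221 221 220 222 227 214 177 173 173 172 172 177 141 153 159 159 157 157 159 158]
 [220 219 219 221 226 195 178 173 172 170 172 188 160 153 156 155 154 155 159 157]
 [154 152 155 157 158 143 170 173 170 171 172 170 152 152 154 154 152 154 157 154]
 [155 151 154 159 160 160 173 173 171 172 177 157 150 152 154 153 154 155 154 153]]
{'at': [331.0, 197.4], 'score': 0.89} [ 0.6312 -0.0332  0.005 ]
the job is handed in; nothing more can be done
None
```

I wedged the gate shut and handed the job in at about 31 s with no verdict returned: it held a tug that peaked at 14 N (above the 5–8 N asked), shifting about 0.006 rad, and the wedge then took a 17.5 N push at the heel without moving.

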